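Post a polished specimen through the dry-box flap

ROBOT

A 7-joint arm with a two-finger parallel gripper is mounted at the origin on a cart in front of the work surface, level with it; the furniture and walls round the work are solid. World frame = base frame: x ahead of the robot, y to its left, z up, the work surface at z = 0. Lengths are in m, angles in degrees, forces in N, time in s.
With the tool pointing down it reaches from about 0.425 to 0.875 m from the base axis. Payload 4.7 kg.
Tool frame: the origin (TCP) lies at the very end of the fingers, on their centre line; the grasp point (between the pads) lies 19 mm behind it; z points along the fingers, y is the line along which they close (so a half turn about z gives the same grasp; the last joint's range is limited). The gripper opens to 87 mm and grips with 3 to 60 N. Pads are 19 mm wide; open, the fingers measure 117 mm over their backs; the gripper's body (75 mm by 190 mm) begins 51 mm behind the grasp point.
Start: joints at [-75.224, 18.392, -4.016, 83.108, 1.295, 78.541, -3.26], TCP at [0.157, 0.631, 0.223] pointing down, gripper open.
Joint ranges: [-163.93, 163.93], [-17.29, 119.83], [-79.2, 71.16], [3.27, 140.29], [-89.18, 269.18], [5.43, 117.66], [-154.24, 154.24]. Speed limits (degrees/s): [147.25, 147.25, 180, 180, 180, 180, 180].

INTERFACE

Orientations are given as [roll, pitch, yaw] about the fixed x, y, z axes, in that order (R = Rz(yaw) Ry(pitch) Rx(roll)).
In Python, from cell import get_obs, eyes, env gives the robot as it stands.
- The arm moves only by the tool servo_tool, never from a script. Its argument "series" is a list that holds one entry, the list of rows, each a list of 7 numbers: the shift along the tool's x, y, z in units of 300 mm (1.0 is 300 mm), then the turn, a rotation vector about the tool's x, y, z in units of pi rad (1.0 is pi rad), then the opening, from 0 (shut) to 1 (fully open). In form: [[[tx, ty, tz, wx, wy, wz, gripper], ...]]. A call has 1 to 12 rows; each row is the pose to reach, as a shift and turn from the pose commanded when the call began, along the tool's axes at that moment, turning the shorter way round; what a row does not reach only later rows make up. A row lasts 1/12 s, in which the tool goes at most 41.7 mm and 7.16 degrees, less where a joint would pass 70% of its speed; a pose out of reach is approached as far as the arm can. A call with a number of a shift or a turn outside -1 to 1 is refused whole. A call with a gripper value outside its range is refused whole. The fingers move at their own pace and stop on an object; "grip_force" is the grip in N (left out, the last holds). Time passes only in rows, so rows that repeat a pose let the fingers close. It gives the time, the measured TCP pose, the force, the opening and the grip force at its end, in the units of the state.
- get_obs(): the state, without advancing time (a new reading comes with each control period).
- eyes.read_camera(name): name is "scene" or "top"; returns a dict with "frame" (420x560x3 uint8, red, green, blue), "depth" (420x560 float32, m along the optical axis (not along the pixel's ray), 0 where there is no reading), "fx", "fy", "cx", "cy" (pixels), "origin" and "rotation" of the camera in the world. Camera axes: x right, y down, z forward; pixel columns grow to the right and rows downward; lengths in m; the calibration is good to about 2 mm. A picture is of the moment at which its call begins.
- env.sign_off(): hands the job in; it is judged then, once.
The state is a dict: "time_s": time; "qpos": joint angles; "joint_velocities": joint speeds; "effort": joint torques, N m; "tool_pos": TCP position; "tool_rot": TCP orientation; "force": force on the tool from outside, world axes, zero at the start; "wrist_torque": the same for the moment, N m; "grip_width": finger opening in m; "grasp_force": force on a finger pad.
Only numpy, scipy, OpenCV 4.12 (cv2) and the standard library are available. Lean on these libraries where they do the work, as an engineer would, in place of code of your own. Each camera call takes 0.05 s, during which the arm holds its last target. There are 200 camera calls.

TASK

Put the resin specimen mount that lies on the dry box's loading tray away in the box, using only pushes of the fingertips: draw the bolt back by its knob on the roof, push the mount along the tray and through the hanging flap so that it drops into the box, then take the fingers out so the flap falls shut, and slide the bolt fully home again. Do not lift or carry the mount, and leave the loupe and the ring on the tray where they are.

Things in the scene. Friction and masses are not known exactly. Their poses are not given: they have to be found in the camera images.
- dry_box: Grey metal dry box, clear roof, fixed; 240 mm wide, x -120 to +150 mm. Origin on the desk, below the flap's hinge line, at mid-opening; x points into the box, y to the left, z up. Aluminium loading tray at x -120 to +3, y +-120 mm, top 40 mm above the desk, side lips 6 mm high, no front lip. Roof top and front wall end 90 mm above the desk. Dial, cassette and stored mounts belong to it.
- sill (a point): Middle of the tray's inner edge (x = +3 mm of dry_box, tray height 40 mm). Behind it a steel chute falls at 65 degrees to the bin floor, 7 mm above the desk: once its centre is past this edge the mount tips over and slides in by itself.
- opening (a point): Middle of the opening in the front wall (x = 0 of dry_box), 22 mm above the tray: 73 mm wide, 45 mm high from tray to hinge barrel (6 mm thick, centre 88.5 mm above the desk). Two steel guide rails, 10 mm high, 3 mm thick, lead to it on the tray: 73 mm apart from x = -30 to 0, flaring to y = +-55 mm at x = -52.
- mount_mid (a point): Centre (half-way up) of the mount to be posted: black resin disc with a pale square label on top, 30 mm diameter, 19 mm high, 18 to 33 g, lying flat on the loading tray, loose. The other discs, in the glass dish and inside the box, are not to be handled.
- flap (a joint): Hinge of the flap, rad: 0 hanging shut, up to 1.25 swung up into the box. It swings only inward (towards +x of dry_box), is hinged at its top, weighs 25 g and falls shut by its own weight within about half a second when nothing holds it. While the bolt is home it can move only about 0.1.
- flap_face (a point): Middle of the outer face of the flap, a plain aluminium panel 69 mm wide, 45 mm high and 3 mm thick filling the opening; x axis into the box when shut.
- bolt (a joint): Travel of the bolt, m: 0 fully home (its rod stands behind the flap's left edge and holds it shut), 0.026 fully drawn back against its stop. It slides along +y of dry_box (to the left); the flap is free beyond 0.017. About 1.5 N of friction; stays where it is left.
- bolt_knob (a point): Middle of the bolt's black round knob, 18 mm diameter at its widest, standing on the roof in a slot: it rises from 91 to 112 mm above the desk, this point at 102 mm. At bolt = 0 it is at x = 10.5, y = 66 mm of dry_box. The roof round it, 90 mm above the desk, is clear.
- loupe: Black stand loupe, 40 mm diameter, 36 mm high, loose on the tray near the right end of the front wall; origin under its centre. Leave alone.
- ring: Black adapter ring, 48 mm outside diameter, 12 mm high, loose on the tray near the left end of the front wall; origin under its centre. Leave alone.
Mind the look-alikes: they are no part of the job. Leave any orange look-alike of the part that bears mount_mid alone.

How it is judged (in metres and radians):
On the way, in this order (a step that is already met when the one before it is completed fails the run):
1. the bolt is drawn back clear of the flap, with the mount still outside (value of joint bolt above 0.017 m and x of mount_mid in the frame of dry_box below 0 m), for 0.1 s.
2. the mount pushes in under the swung-open flap (value of joint flap above 0.3 rad and x of mount_mid in the frame of dry_box above -0.008 m), for 0.02 s.
3. the mount is down in the box and the flap hangs shut again, the bolt still drawn (x of mount_mid in the frame of dry_box above 0.015 m and z of mount_mid in the frame of dry_box below 0.036 m and value of joint flap below 0.06 rad and value of joint bolt above 0.015 m), for 0.2 s.
At the end, for the whole second after the job is handed in: The mount lies inside the box below the tray level (its centre under 36 mm above the desk), the flap hangs shut (under 0.06 rad) and the bolt is home (under 4 mm) (x of mount_mid in the frame of dry_box between 0.015 and 0.15 m and y of mount_mid in the frame of dry_box between -0.12 and 0.12 m and z of mount_mid in the frame of dry_box below 0.036 m and distance between mount_mid and dry_box below 0.2 m and value of joint flap below 0.06 rad and value of joint bolt below 0.004 m); the robot touches nothing.
It fails at once if the mount is lifted (its centre more than 13 mm above where it lies on the tray) (z of mount_mid in the frame of dry_box above 0.0625 m).
It fails at once if the mount falls off the tray to the desk (z of mount_mid in the frame of dry_box below 0.03 m and x of mount_mid in the frame of dry_box below 0 m).
It fails at once if the loupe is moved more than 12 mm (distance of loupe from where it was at the start of the episode above 0.012 m).
It fails at once if the ring is moved more than 12 mm (distance of ring from where it was at the start of the episode above 0.012 m).
It also fails if it takes over 61 s, if anything falls off the work surface, if the arm or the gripper's body presses on something with over 40 N, if the wrist force passes 120 N, or if a joint passes its speed limit or range.

## Working session

There is one attempt and no reset: what is moved stays moved. The work goes in short steps, Python scripts to look and compute and a tool call to move; the robot and the scene stay as the last step left them, time stands still between calls to the robot, and variables do not carry over. Pictures are saved under pics/ and viewed, at most 13 in all, crops included, and the job is handed in when it is done.

Besides the shell and the picture viewer there is one more tool, called after "Emit:" by a JSON object that holds its "fn" and its "kwargs", one argument or row to a line. servo_tool: Moves the arm, as the interface text tells. Shifts and turns lie within -1 to 1; 1 stands for 300 mm of shift or pi rad of turn. Its arguments: {"type":"object","properties":{"series":{"type":"array"},"grip_force":{"type":"number"}},"required":["series"]}

```bash
mkdir -p pics; cat > h.py <<'E'
import numpy as np, cv2
from cell import get_obs, eyes, env
def cam(n):
    c=eyes.read_camera(n); return c
def save(c,p,crop=None,s=1):
    im=c["frame"][:,:,::-1]
    if crop: im=im[crop[1]:crop[3],crop[0]:crop[2]]
    cv2.imwrite(p,cv2.resize(im,None,fx=s,fy=s,interpolation=cv2.INTER_CUBIC))
def ray(c,u,v):
    d=np.array([(u-c["cx"])/c["fx"],(v-c["cy"])/c["fy"],1.]); return np.array(c["origin"]),np.array(c["rotation"])@d
def onz(c,u,v,z):
    o,d=ray(c,u,v); return o+d*(z-o[2])/d[2]
def dep(c,u,v):
    o,d=ray(c,u,v); return o+d*c["depth"][int(round(v)),int(round(u))]
E
python3 - <<'E'
from h import *
for n in("scene","top"):
    c=cam(n); save(c,f"pics/{n}0.png",s=1.4); np.savez(f"{n}0.npz",**c); print(n,c["origin"],c["rotation"],c["fx"],c["cx"],c["cy"])
print(get_obs())
E
```

```text
scene [ 0.09259466 -0.19628153  0.55096281] [-124.82294642    0.87467017  -34.71641895] 498.55014031478254 277.32303528174157 206.25769311637018
top [0.3260971  0.37586417 0.96822572] [-168.44525191    0.30472944  -85.48511277] 489.2395842083259 280.9359419982485 212.83193826468224
{'time_s': 0.1, 'qpos': array([-75.22187193,  18.43661957,  -4.01595176,  83.16648542,
         1.29551362,  78.54045006,  -3.25982064]), 'joint_velocities': array([-0.01678446, -0.03415371, -0.02133207, -0.16396441,  0.01088518,
       -0.00854567, -0.03908819]), 'effort': array([ 1.48802574e-04, -4.92573309e+01, -4.05510301e-01, -3.13397384e+01,
       -6.40103314e-02,  3.95294360e-02,  8.01801548e-05]), 'tool_pos': array([0.15685176, 0.63029458, 0.22156295]), 'tool_rot': array([-1.79901705e+02,  5.70735202e-03,  1.66032121e+02]), 'force': array([-0.31215174,  0.82799394,  0.49853307]), 'wrist_torque': array([-0.05656913,  0.01808218, -0.02530493]), 'grasp_force': 0.0, 'grip_width': 0.08700220734059272}
```

View pics/top0.png

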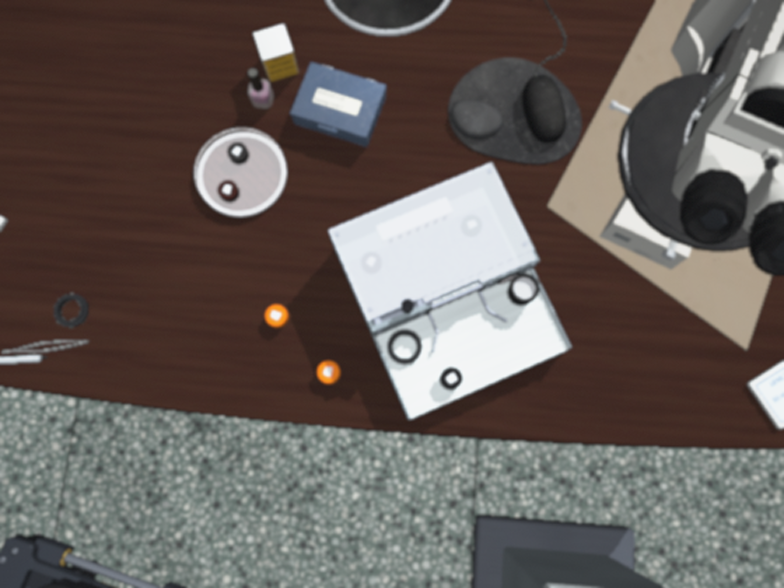

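View pics/scene0.png

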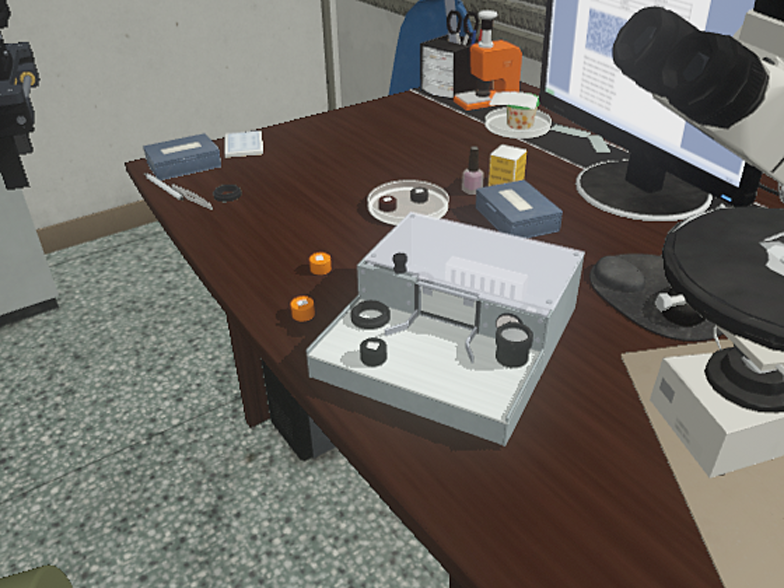

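Candidates for the mount (top0.png at 1.4x): black disc with label on the tray (451,378), orange discs (277,315) and (328,372), discs in the dish (238,153) and (228,190), stored discs in the box (371,262) and (472,225), ring (405,346), loupe (523,289). The description fits only (451,378), which is black with a pale label on the tray. The knob is at (407,305). Next is a close crop to check and measure.

```bash
sed -i 's/c=eyes.read_camera(n); return c/c=dict(eyes.read_camera(n)); from scipy.spatial.transform import Rotation as R; r=np.array(c["rotation"]); c["rotation"]=R.from_euler("xyz",r,degrees=True).as_matrix() if r.size==3 else r; return c/' h.py
python3 - <<'E'
from h import *
c=cam("top"); save(c,"pics/crop1.png",(225,105,425,305),3)
# roof corners approx
for n,(u,v),z in [("BL",(330,232),.09),("BR",(492,163),.09),("FR",(538,260),.09),("FL",(372,325),.09),("tFL",(410,418),.046),("tFR",(571,348),.046),("mount",(451,378),.059),("knob",(407,305),.112)]:
    print(n,onz(c,u/1.4,v/1.4,z).round(4), dep(c,u/1.4,v/1.4).round(4))
E
```

```text
BL [0.5878 0.486  0.09  ] [0.5879 0.4861 0.0897]
BR [0.7023 0.2754 0.09  ] [0.7405 0.2652 0.0009]
FR [0.5707 0.208  0.09  ] [ 0.5965  0.1902 -0.0027]
FL [0.4669 0.4194 0.09  ] [0.4801 0.4235 0.0073]
tFL [0.3534 0.3607 0.046 ] [ 0.3548  0.3599 -0.0019]
tFR [0.4635 0.1506 0.046 ] [0.47   0.1399 0.0021]
mount [0.4092 0.3107 0.059 ] [0.4091 0.3108 0.06  ]
knob [0.4925 0.3761 0.112 ] [0.4925 0.3761 0.1122]
```

View pics/crop1.png

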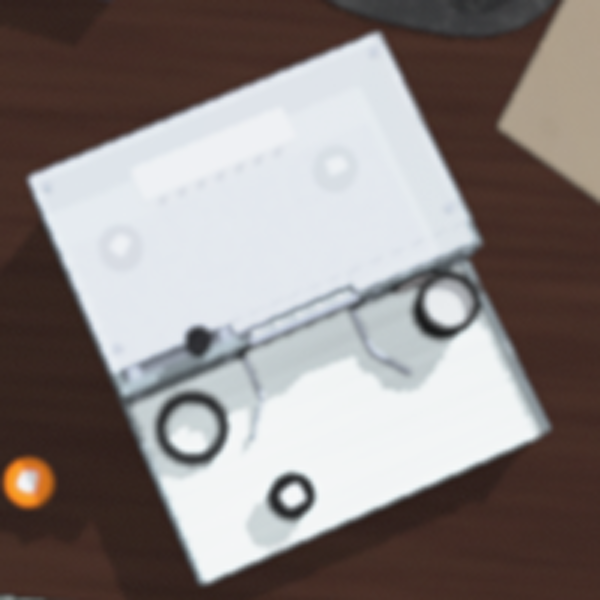

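```bash
python3 - <<'E'
from h import *
c=cam("top")
P=[((29,178),.09,(150,120)),((380,33),.09,(150,-120)),((202,585),.046,(-120,120)),((550,430),.046,(-120,-120)),((200,340),.112,(10.5,66))]
W=[];B=[]
for (u,v),z,b in P:
    W.append(onz(c,225+u/3,105+v/3,z)[:2]); B.append(np.array(b)/1e3)
W=np.array(W);B=np.array(B)
wc=W.mean(0);bc=B.mean(0);H=(B-bc).T@(W-wc);t=np.arctan2(H[0,1]-H[1,0],H[0,0]+H[1,1])
R=np.array([[np.cos(t),-np.sin(t)],[np.sin(t),np.cos(t)]]);T=wc-R@bc
print("yaw",np.degrees(t),"T",T,"res mm",((W-(B@R.T+T))*1e3).round(1).tolist())
np.savez("box.npz",R=R,T=T)
for n,(u,v),z in [("mount",(292,496),.059),("ring",(192,428),.052),("loupe",(447,303),.076),("knob",(200,340),.112)]:
    w=onz(c,225+u/3,105+v/3,z)[:2]; print(n,w.round(4),"box",((w-T)@R*1e3).round(1))
for n,b in [("knob",(10.5,66)),("sill",(3,0))]: print(n,(R@(np.array(b)/1e3)+T).round(4))
E
```

```text
yaw 27.885631334762305 T [0.51370775 0.31149246] res mm [[0.2, 0.5], [0.8, -0.6], [-0.8, 0.1], [0.2, 0.4], [-0.4, -0.4]]
mount [0.4086 0.3103] box [-93.4  48.1]
ring [0.4469 0.375 ] box [-29.4  87.4]
loupe [0.534  0.2229] box [-23.5 -87.8]
knob [0.4918 0.3743] box [10.  65.8]
knob [0.4921 0.3747]
sill [0.5164 0.3129]
```

```bash
cat >> h.py <<'E'
from scipy.spatial.transform import Rotation as Ro
_b=np.load("box.npz") ; BY=27.886
def b2w(x,y,z): p=_b["R"]@(np.array([x,y])/1e3)+_b["T"]; return np.array([*p,z/1e3])
def goal(x,y,z,tilt=0):
    "box mm target of TCP; tilt>0 leans tips towards +x; prints shift (units), rotvec (units)"
    o=get_obs(); Rc=Ro.from_euler("xyz",o["tool_rot"],degrees=True)
    Rt=Ro.from_euler("z",BY,degrees=True)*Ro.from_euler("y",-tilt,degrees=True)*Ro.from_euler("z",180,degrees=True)*Ro.from_euler("x",180,degrees=True)
    s=Rc.inv().apply(b2w(x,y,z)-o["tool_pos"])/.3; w=(Rc.inv()*Rt).as_rotvec()/np.pi
    print((x,y,z,tilt),"tcp",o["tool_pos"].round(4),s.round(4).tolist(),w.round(4).tolist(),"deg",round(np.linalg.norm(w)*180,1),"tilt dir",Rt.apply([0,0,1]).round(2))
def tcpbox():
    o=get_obs(); p=(o["tool_pos"][:2]-_b["T"])@_b["R"]*1e3; print("box tcp",p.round(1),(o["tool_pos"][2]*1e3).round(1),"F",o["force"].round(1),"q",o["qpos"].round(0),"t",o["time_s"])
E
python3 -c "
from h import *
goal(10.5,30,160);goal(10.5,30,98)"
```

```text
(10.5, 30, 160, 0) tcp [0.1568 0.6304 0.2219] [-1.3703, -0.6466, 0.2072] [-0.0004, -0.0001, -0.2325] deg 41.9 tilt dir [-0.  0. -1.]
(10.5, 30, 98, 0) tcp [0.1568 0.6304 0.2219] [-1.3703, -0.6463, 0.4138] [-0.0004, -0.0001, -0.2325] deg 41.9 tilt dir [-0.  0. -1.]
```

Shift over 1 unit, so two calls.

Emit:
{"fn": "servo_tool", "kwargs": {
  "series": [
    [[-0.1,-0.05,0,0,0,-0.03,0],[-0.2,-0.1,0,0,0,-0.06,0],[-0.3,-0.15,0,0,0,-0.09,0],[-0.4,-0.2,0.05,0,0,-0.12,0],[-0.5,-0.25,0.05,0,0,-0.15,0],[-0.6,-0.3,0.05,0,0,-0.18,0],[-0.7,-0.35,0.1,0,0,-0.21,0],[-0.8,-0.4,0.1,0,0,-0.2325,0],[-0.9,-0.44,0.1,0,0,-0.2325,0],[-0.9,-0.44,0.1,0,0,-0.2325,0],[-0.9,-0.44,0.1,0,0,-0.2325,0]]
  ],
  "grip_force": 10
}}

```text
time_s: 1.12
tool_pos: [0.3893, 0.4354, 0.1924]
tool_rot: [-180.0, 0.0, -152.4]
force: [-0.6, 0.5, -0.1]
grip_width: 0.0215
grasp_force: 0.0
```

```bash
python3 -c "
from h import *
tcpbox();goal(10.5,30,140);goal(10.5,30,98)"
```

```text
box tcp [-52.  167.7] 192.4 F [-0.6  0.5 -0.1] q [-52.  11.   1.  95.  -0.  73.  67.] t 1.1167
(10.5, 30, 140, 0) tcp [0.3893 0.4354 0.1924] [-0.2108, -0.4577, 0.175] [-0.0002, 0.0, -0.0018] deg 0.3 tilt dir [-0.  0. -1.]
(10.5, 30, 98, 0) tcp [0.3893 0.4354 0.1924] [-0.2108, -0.4576, 0.315] [-0.0002, 0.0, -0.0018] deg 0.3 tilt dir [-0.  0. -1.]
```

Emit:
{"fn": "servo_tool", "kwargs": {
  "series": [
    [[-0.07,-0.15,0.05,0,0,-0.0018,0],[-0.14,-0.25,0.1,0,0,-0.0018,0],[-0.2108,-0.35,0.15,0,0,-0.0018,0],[-0.2108,-0.4577,0.175,0,0,-0.0018,0],[-0.2108,-0.4577,0.175,0,0,-0.0018,0],[-0.2108,-0.4577,0.25,0,0,-0.0018,0],[-0.2108,-0.4577,0.315,0,0,-0.0018,0],[-0.2108,-0.4577,0.315,0,0,-0.0018,0],[-0.2108,-0.4577,0.315,0,0,-0.0018,0]]
  ]
}}

```text
time_s: 1.87
tool_pos: [0.5054, 0.3466, 0.0972]
tool_rot: [180.0, -0.2, -151.7]
force: [0.7, 0.2, 0.2]
grip_width: 0.0004
grasp_force: 0.0
```

```bash
python3 -c "
from h import *
tcpbox();goal(10.5,66.5,98)"
```

```text
box tcp [ 9.1 34.9] 97.2 F [0.7 0.2 0.2] q [-42.  19.   6.  97.  -2.  64.  83.] t 1.8667
(10.5, 66.5, 98, 0) tcp [0.5054 0.3466 0.0972] [-0.0056, 0.1054, -0.0026] [0.0001, -0.0009, 0.0024] deg 0.5 tilt dir [-0.  0. -1.]
```

Emit:
{"fn": "servo_tool", "kwargs": {
  "series": [
    [[0,0,0,0,0,0,0],[0,0.02,0,0,0,0,0],[0,0.035,0,0,0,0,0],[0,0.05,0,0,0,0,0],[0,0.06,0,0,0,0,0],[0,0.07,0,0,0,0,0],[0,0.08,0,0,0,0,0],[0,0.09,0,0,0,0,0],[0,0.1,0,0,0,0,0],[0,0.11,0,0,0,0,0],[0,0.12,0,0,0,0,0],[0,0.12,0,0,0,0,0]]
  ]
}}

```text
time_s: 2.87
tool_pos: [0.4897, 0.3784, 0.098]
tool_rot: [180.0, 0.0, -151.7]
force: [-0.5, -0.4, -0.2]
grip_width: 0.0002
grasp_force: 0.3
```

```bash
python3 -c "
from h import *
tcpbox();goal(10.5,66,98)
c=cam('top');save(c,'pics/k1.png',(225,165,385,285),4)"
```

```text
box tcp [10.  70.3] 98.0 F [-0.5 -0.4 -0.2] q [-44.  20.   5.  96.  -2.  64.  80.] t 2.8667
(10.5, 66, 98, 0) tcp [0.4897 0.3784 0.098 ] [-0.0015, -0.0144, 0.0001] [0.0002, 0.0, 0.0021] deg 0.4 tilt dir [-0.  0. -1.]
```

View pics/k1.png

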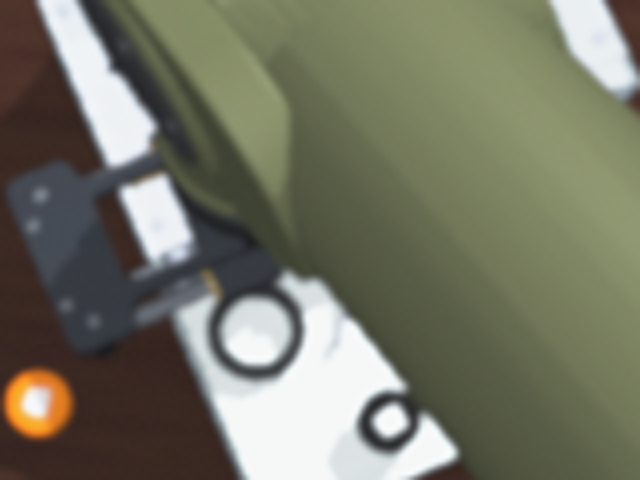

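The top view is hidden by the arm: knob not visible, ring at (255,330) and mount at (388,422) undisturbed. The scene camera will show the knob.

```bash
python3 -c "
from h import *
c=cam('scene');save(c,'pics/k2.png',(200,120,440,300),3.3)"
```

```text
(no output)
```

View pics/k2.png

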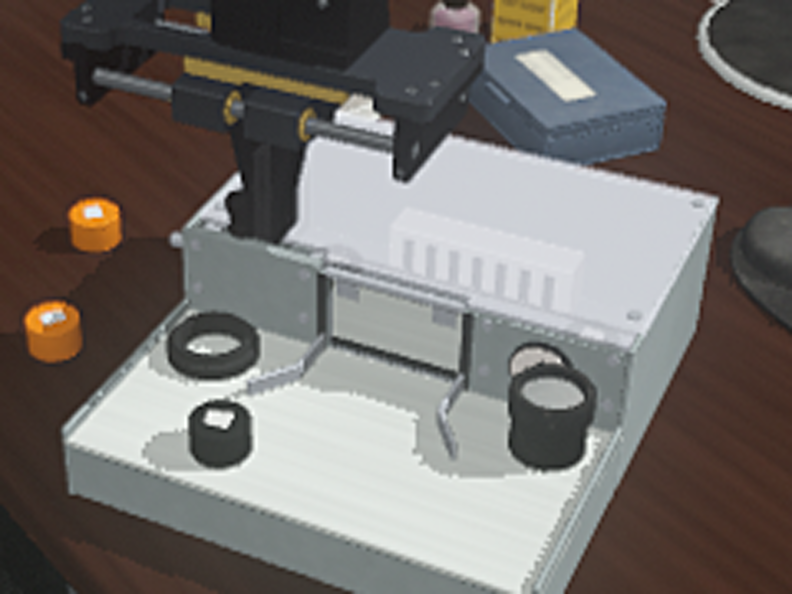

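Emit:
{"fn": "servo_tool", "kwargs": {
  "series": [
    [[0,-0.03,0,0,0,0,0],[0,-0.04,0,0,0,0,0],[0,-0.04,-0.1,0,0,0,0.25],[0,-0.04,-0.2,0,0,0,0.46],[0.1,-0.05,-0.25,0,0,0,0.46],[0.2,-0.06,-0.25,0,0,0,0.46],[0.3,-0.07,-0.25,0,0,0,0.46],[0.34,-0.07,-0.22,0,0,0,0.46],[0.34,-0.07,-0.15,0,0,0,0.46],[0.34,-0.07,-0.1,0,0,0,0.46],[0.34,-0.07,-0.1,0,0,0,0.46],[0.34,-0.07,-0.1,0,0,0,0.46]]
  ]
}}

```text
time_s: 3.97
tool_pos: [0.41, 0.3099, 0.1277]
tool_rot: [-180.0, -0.1, -151.8]
force: [0.7, 0.5, -0.5]
grip_width: 0.04
grasp_force: 0.0
```

```bash
python3 -c "
from h import *
tcpbox();goal(-93.4,48.1,46)
print(get_obs()['grip_width'])
c=cam('scene');save(c,'pics/k3.png',(200,120,440,300),3.3)"
```

```text
box tcp [-92.4  47.1] 127.7 F [ 0.7  0.5 -0.5] q [-45.   6.   5. 109.  -1.  65.  79.] t 3.9667
(-93.4, 48.1, 46, 0) tcp [0.41   0.3099 0.1277] [0.0027, 0.0036, 0.2723] [-0.0001, -0.0005, 0.0015] deg 0.3 tilt dir [-0.  0. -1.]
0.03998292613475583
```

View pics/k3.png

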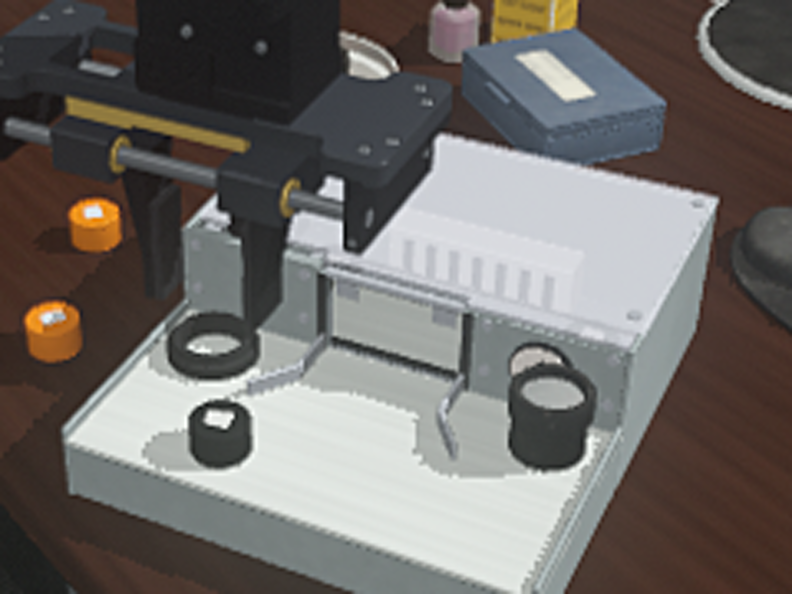

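The fingers hang above the mount, which is at (220,433) and unmoved; the ring and loupe are untouched. I'll check the knob's position with the k2 pixel ray and descend.

Emit:
{"fn": "servo_tool", "kwargs": {
  "series": [
    [[0.003,0.0036,0.07,0,0,0,0.46],[0.003,0.0036,0.14,0,0,0,0.46],[0.003,0.0036,0.2,0,0,0,0.46],[0.003,0.0036,0.24,0,0,0,0.46],[0.003,0.0036,0.27,0,0,0,0.46],[0.003,0.0036,0.27,0,0,0,0.46],[0.003,0.0036,0.27,0,0,0,0.46]]
  ]
}}

```text
time_s: 4.6
tool_pos: [0.4095, 0.3116, 0.0477]
tool_rot: [180.0, 0.0, -151.8]
force: [0.2, -0.0, -0.0]
grip_width: 0.0398
grasp_force: 0.0
```

```bash
python3 -c "
from h import *
tcpbox();goal(-93.4,-5,46)
c=cam('scene')
p=onz(c,200+237/3.3,120+215/3.3,.102)[:2];print('knob',((p-_b['T'])@_b['R']*1e3))"
```

```text
box tcp [-92.1  48.8] 47.7 F [ 0.2 -0.  -0. ] q [-45.  11.   5. 114.  -1.  55.  79.] t 4.6
(-93.4, -5, 46, 0) tcp [0.4095 0.3116 0.0477] [0.0053, -0.1793, 0.0055] [0.0, 0.0002, 0.0017] deg 0.3 tilt dir [-0.  0. -1.]Traceback (most recent call last):
  File "<string>", line 5, in <module>
    p=onz(c,200+237/3.3,120+215/3.3,.102)[:2];print('knob',((p-_b['T'])@_b['R']*1e3))
                                                               ^^
NameError: name '_b' is not defined
```

Emit:
{"fn": "servo_tool", "kwargs": {
  "series": [
    [[0.003,-0.015,0,0,0,0,0.46],[0.003,-0.03,0,0,0,0,0.46],[0.003,-0.045,0,0,0,0,0.46],[0.003,-0.06,0,0,0,0,0.46],[0.003,-0.075,0,0,0,0,0.46],[0.003,-0.09,0,0,0,0,0.46],[0.003,-0.105,0,0,0,0,0.46],[0.003,-0.12,0,0,0,0,0.46],[0.003,-0.135,0,0,0,0,0.46],[0.003,-0.15,0,0,0,0,0.46],[0.003,-0.165,0,0,0,0,0.46],[0.003,-0.179,0,0,0,0,0.46]]
  ]
}}

```text
time_s: 5.65
tool_pos: [0.4337, 0.2631, 0.047]
tool_rot: [-180.0, 0.0, -151.8]
force: [-0.0, -0.1, 0.5]
grip_width: 0.04
grasp_force: 0.1
```

Emit:
{"fn": "servo_tool", "kwargs": {
  "series": [
    [[0,0,0,0,0,0,0.46],[0,0,0,0,0,0,0.46],[0,0.01,-0.06,0,0,0,0.46],[0,0.01,-0.12,0,0,0,0.46],[0,0.01,-0.2,0,0,0,0.3],[0.05,0.01,-0.25,0,0,0,0.2],[0.1,0.01,-0.25,0,0,0,0.2],[0.1,0.01,-0.25,0,0,0,0.2]]
  ]
}}

```text
time_s: 6.32
tool_pos: [0.4042, 0.2517, 0.1229]
tool_rot: [180.0, 0.0, -151.7]
force: [0.1, 0.2, -0.8]
grip_width: 0.0221
grasp_force: 0.0
```

```bash
python3 -c "
from h import *
import h
tcpbox()
c=cam('scene')
p=onz(c,200+237/3.3,120+215/3.3,.102)[:2];print('knob',((p-h._b['T'])@h._b['R']*1e3))
save(c,'pics/m1.png',(200,120,440,300),3.3)
c=cam('top');np.savez('t.npz',**c);save(c,'pics/m1t.png',(225,165,425,315),3)"
```

```text
box tcp [-124.7   -1.6] 122.9 F [ 0.1  0.2 -0.8] q [-42.   2.   7. 115.  -0.  64.  83.] t 6.3167
knob [11.28422338 88.14478779]
```

View pics/m1.png

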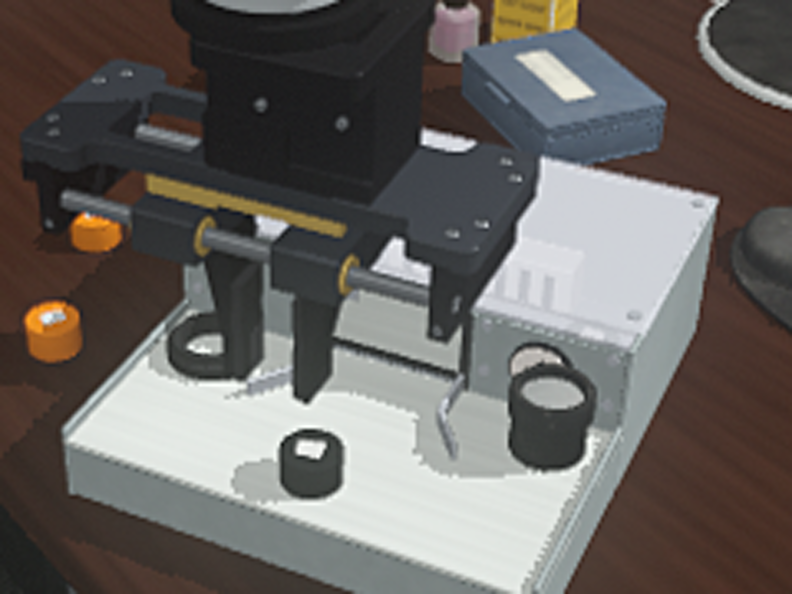

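The mount stands at crop (311,448), roughly on the opening's centre line. The loupe and ring have not moved.

```bash
python3 -c "
from h import *
import h
c=cam('scene')
p=onz(c,200+311/3.3,120+448/3.3,.059)[:2];b=((p-h._b['T'])@h._b['R']*1e3);print('mount',b)
goal(-132,b[1],100,20);goal(-132,b[1],48,20);goal(-132,b[1],48,0)"
```

```text
mount [-90.21197918  -2.94097539]
(-132, np.float64(-2.9409753895955766), 100, 20) tcp [0.4058 0.2523 0.1218] [0.0297, -0.0034, 0.0728] [0.0004, -0.111, 0.0019] deg 20.0 tilt dir [ 0.3   0.16 -0.94]
(-132, np.float64(-2.9409753895955766), 48, 20) tcp [0.4058 0.2523 0.1218] [0.0298, -0.0035, 0.2461] [0.0004, -0.111, 0.0019] deg 20.0 tilt dir [ 0.3   0.16 -0.94]
(-132, np.float64(-2.9409753895955766), 48, 0) tcp [0.4058 0.2523 0.1218] [0.0298, -0.0035, 0.2461] [0.0, 0.0001, 0.0019] deg 0.3 tilt dir [-0.  0. -1.]
```

Emit:
{"fn": "servo_tool", "kwargs": {
  "series": [
    [[0.03,-0.003,0.02,0,-0.03,0.002,0.2],[0.03,-0.003,0.04,0,-0.06,0.002,0.2],[0.03,-0.003,0.06,0,-0.09,0.002,0.2],[0.03,-0.003,0.08,0,-0.11,0.002,0.2],[0.03,-0.003,0.12,0,-0.11,0.002,0.2],[0.03,-0.003,0.18,0,-0.11,0.002,0.2],[0.03,-0.003,0.22,0,-0.11,0.002,0.2],[0.03,-0.003,0.246,0,-0.11,0.002,0.2],[0.03,-0.003,0.246,0,-0.11,0.002,0.2],[0.03,-0.003,0.246,0,-0.11,0.002,0.2]]
  ]
}}

```text
time_s: 7.3
tool_pos: [0.3983, 0.2469, 0.0479]
tool_rot: [180.0, 19.7, -152.2]
force: [0.6, 0.5, 0.6]
grip_width: 0.0175
grasp_force: 0.0
```

```bash
python3 -c "
from h import *
tcpbox();print(get_obs()['grip_width'],get_obs()['tool_rot'])
for x in(-110,-60,-35,-5): goal(x,-1,48,20)"
```

```text
box tcp [-132.2   -3.1] 47.9 F [0.6 0.5 0.6] q [-42.  -7.   4. 136.   7.  32.  75.] t 7.3
0.01746256844270605 [ 179.95127902   19.74220272 -152.16602361]
(-110, -1, 48, 20) tcp [0.3983 0.2469 0.0479] [-0.0698, 0.0069, 0.0248] [0.0002, -0.0014, -0.0003] deg 0.3 tilt dir [ 0.3   0.16 -0.94]
(-60, -1, 48, 20) tcp [0.3983 0.2469 0.0479] [-0.2267, 0.007, 0.0811] [0.0002, -0.0014, -0.0003] deg 0.3 tilt dir [ 0.3   0.16 -0.94]
(-35, -1, 48, 20) tcp [0.3983 0.2469 0.0479] [-0.3051, 0.0071, 0.1092] [0.0002, -0.0014, -0.0003] deg 0.3 tilt dir [ 0.3   0.16 -0.94]
(-5, -1, 48, 20) tcp [0.3983 0.2469 0.0479] [-0.3992, 0.0071, 0.143] [0.0002, -0.0014, -0.0003] deg 0.3 tilt dir [ 0.3   0.16 -0.94]
```

Emit:
{"fn": "servo_tool", "kwargs": {
  "series": [
    [[-0.02,0,0.0072,0,0,0,0.2],[-0.04,0,0.0143,0,0,0,0.2],[-0.06,0,0.0215,0,0,0,0.2],[-0.08,0,0.0286,0,0,0,0.2],[-0.1,0.001,0.0358,0,0,0,0.2],[-0.12,0.002,0.043,0,0,0,0.2],[-0.14,0.003,0.05,0,0,0,0.2],[-0.16,0.004,0.0573,0,0,0,0.2],[-0.18,0.005,0.0644,0,0,0,0.2],[-0.2,0.006,0.0716,0,0,0,0.2],[-0.22,0.006,0.0788,0,0,0,0.2],[-0.22,0.006,0.0788,0,0,0,0.2]]
  ]
}}

```text
time_s: 8.3
tool_pos: [0.4606, 0.282, 0.0487]
tool_rot: [179.9, 19.9, -152.2]
force: [0.2, -0.1, 0.1]
grip_width: 0.0177
grasp_force: 0.0
```

```bash
python3 -c "
from h import *
tcpbox()
for x in(-35,0,8): goal(x,-1,48,20)
c=cam('scene');save(c,'pics/m2.png',(200,120,440,300),3.3)"
```

```text
box tcp [-60.7  -1.2] 48.7 F [ 0.2 -0.1  0.1] q [-41.   2.   5. 127.   5.  32.  78.] t 8.3
(-35, -1, 48, 20) tcp [0.4606 0.282  0.0487] [-0.0798, 0.0007, 0.0314] [0.0003, -0.0007, -0.0003] deg 0.1 tilt dir [ 0.3   0.16 -0.94]
(0, -1, 48, 20) tcp [0.4606 0.282  0.0487] [-0.1895, 0.0008, 0.0711] [0.0003, -0.0007, -0.0003] deg 0.1 tilt dir [ 0.3   0.16 -0.94]
(8, -1, 48, 20) tcp [0.4606 0.282  0.0487] [-0.2146, 0.0008, 0.0802] [0.0003, -0.0007, -0.0003] deg 0.1 tilt dir [ 0.3   0.16 -0.94]
```

View pics/m2.png

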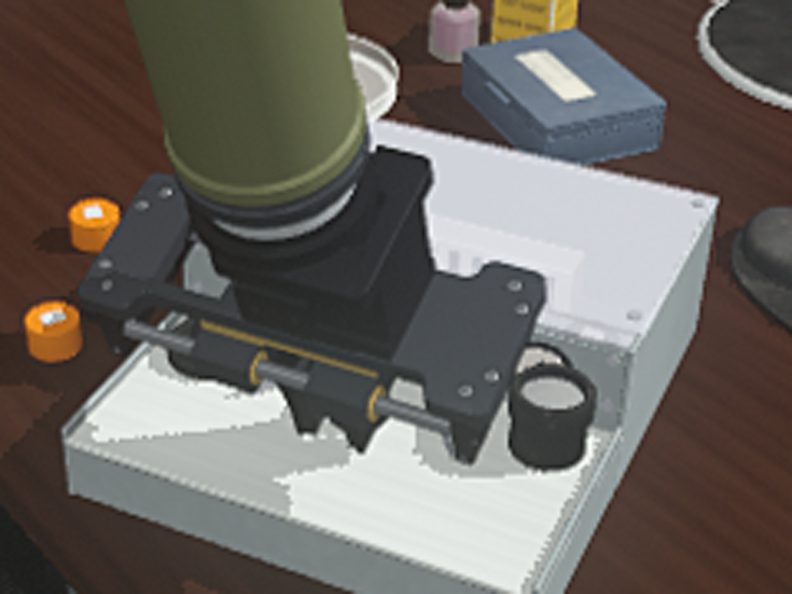

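The mount is hidden behind the gripper. The loupe at (550,420) is untouched, clear of the gripper's corner. I push on through the flap.

Emit:
{"fn": "servo_tool", "kwargs": {
  "series": [
    [[-0.015,0,0.006,0,0,0,0.2],[-0.03,0,0.012,0,0,0,0.2],[-0.045,0,0.017,0,0,0,0.2],[-0.06,0,0.023,0,0,0,0.2],[-0.075,0,0.028,0,0,0,0.2],[-0.09,0,0.034,0,0,0,0.2],[-0.105,0,0.039,0,0,0,0.2],[-0.12,0,0.045,0,0,0,0.2],[-0.135,0,0.05,0,0,0,0.2],[-0.15,0,0.056,0,0,0,0.2],[-0.165,0,0.061,0,0,0,0.2],[-0.165,0,0.061,0,0,0,0.2]]
  ]
}}

```text
time_s: 9.35
tool_pos: [0.507, 0.3065, 0.0483]
tool_rot: [179.9, 19.9, -152.2]
force: [-0.3, -0.5, 0.4]
grip_width: 0.0175
grasp_force: 0.0
```

```bash
python3 -c "
from h import *
tcpbox();goal(-4,-1,48,20)
c=cam('top');save(c,'pics/m3.png',(225,105,425,305),3)"
```

```text
box tcp [-8.2 -1.2] 48.3 F [-0.3 -0.5  0.4] q [-41.   8.   6. 121.   3.  32.  80.] t 9.35
(-4, -1, 48, 20) tcp [0.507  0.3065 0.0483] [-0.013, 0.0008, 0.0057] [0.0003, -0.0007, -0.0003] deg 0.2 tilt dir [ 0.3   0.16 -0.94]
```

View pics/m3.png

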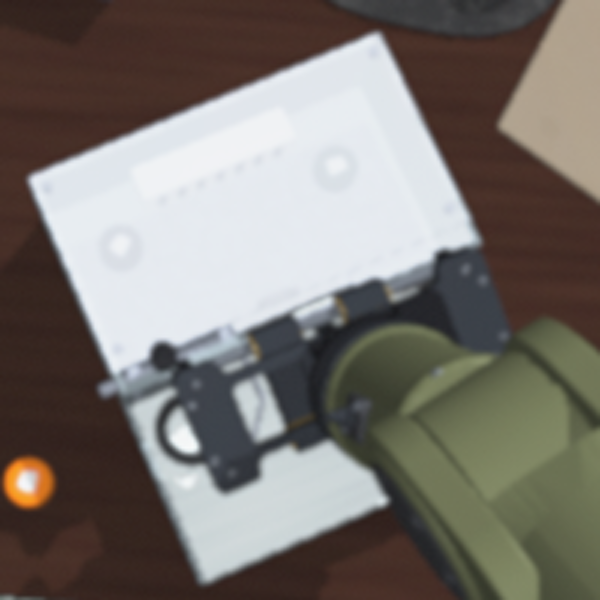

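The bolt is drawn (knob at (163,355)). The mount is hidden below the gripper. I nudge 3 mm further, wait, then withdraw and look.

Emit:
{"fn": "servo_tool", "kwargs": {
  "series": [
    [[-0.005,0,0.002,0,0,0,0.2],[-0.01,0,0.004,0,0,0,0.2],[-0.01,0,0.004,0,0,0,0.2],[-0.01,0,0.004,0,0,0,0.2],[0.02,0,-0.008,0,0,0,0.2],[0.06,0,-0.022,0,0,0,0.2],[0.1,0,-0.036,0,0,0,0.2],[0.15,0,-0.054,0,0,0,0.2],[0.2,0,-0.12,0,0,0,0.2],[0.25,0,-0.25,0,0,0,0.1],[0.28,0.1,-0.4,0,0,0,0],[0.28,0.2,-0.4,0,0,0,0]]
  ]
}}

```text
time_s: 10.4
tool_pos: [0.3728, 0.3003, 0.1363]
tool_rot: [179.9, 20.1, -152.6]
force: [1.5, 1.6, -0.1]
grip_width: 0.0056
grasp_force: 0.0
```

```bash
python3 -c "
from h import *
tcpbox();goal(10.5,128,180);goal(10.5,128,98)
c=cam('scene');save(c,'pics/m4.png',(200,120,440,300),3.3)"
```

```text
box tcp [-129.8   56. ] 136.3 F [ 1.5  1.6 -0.1] q [-44. -13.  -2. 129.   8.  46.  66.] t 10.4
(10.5, 128, 180, 0) tcp [0.3728 0.3003 0.1363] [-0.4875, 0.2437, 0.0237] [0.0002, 0.1117, -0.0024] deg 20.1 tilt dir [-0.  0. -1.]
(10.5, 128, 98, 0) tcp [0.3728 0.3003 0.1363] [-0.3935, 0.2432, 0.2804] [0.0002, 0.1117, -0.0024] deg 20.1 tilt dir [-0.  0. -1.]
```

View pics/m4.png

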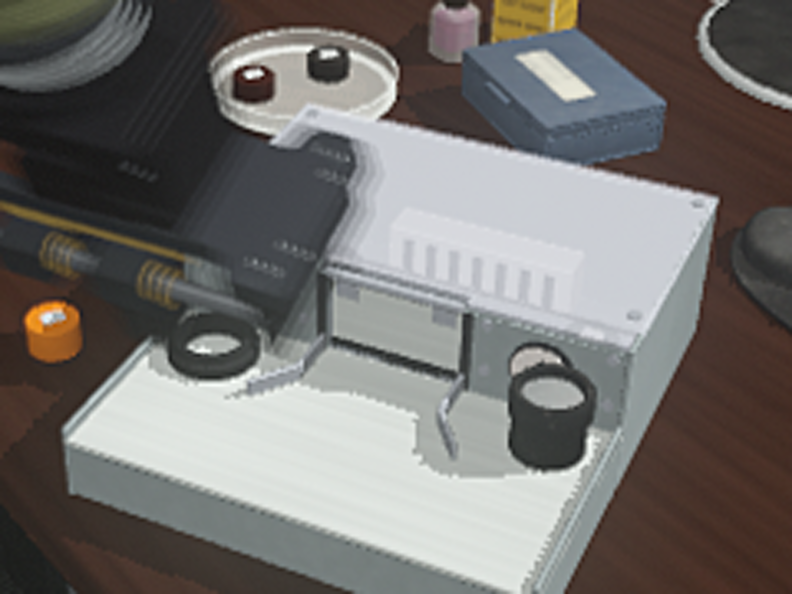

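The mount is gone from the tray, the flap hangs shut, and the loupe and ring are untouched. Now to the bolt's left side.

Emit:
{"fn": "servo_tool", "kwargs": {
  "series": [
    [[0,0.05,-0.1,0,0.03,0,0],[-0.02,0.12,-0.15,0,0.06,0,0],[-0.1,0.2,-0.12,0,0.09,-0.001,0],[-0.2,0.24,-0.1,0,0.1117,-0.0024,0],[-0.3,0.24,-0.06,0,0.1117,-0.0024,0],[-0.4,0.24,-0.02,0,0.1117,-0.0024,0],[-0.4875,0.24,0.02,0,0.1117,-0.0024,0],[-0.4875,0.24,0.02,0,0.1117,-0.0024,0],[-0.4875,0.24,0.02,0,0.1117,-0.0024,0],[-0.4875,0.24,0.02,0,0.1117,-0.0024,0],[-0.4875,0.24,0.02,0,0.1117,-0.0024,0]]
  ]
}}

```text
time_s: 11.37
tool_pos: [0.4607, 0.4315, 0.1766]
tool_rot: [180.0, -0.3, -151.7]
force: [-0.4, -0.8, 0.2]
grip_width: 0.0003
grasp_force: 0.0
```

```bash
python3 -c "
from h import *
tcpbox();goal(10.5,130,98)"
```

```text
box tcp [  9.3 130.9] 176.6 F [-0.4 -0.8  0.2] q [-45.  18.  -0.  89.  -0.  73.  73.] t 11.3667
(10.5, 130, 98, 0) tcp [0.4607 0.4315 0.1766] [-0.0056, -0.0031, 0.262] [0.0, -0.0018, 0.0025] deg 0.6 tilt dir [-0.  0. -1.]
```

Emit:
{"fn": "servo_tool", "kwargs": {
  "series": [
    [[-0.003,0,0.1,0,0,0,0],[-0.003,0,0.2,0,0,0,0],[-0.003,0,0.26,0,0,0,0],[-0.003,0,0.26,0,0,0,0],[-0.003,-0.03,0.26,0,0,0,0],[-0.003,-0.05,0.26,0,0,0,0],[-0.003,-0.065,0.26,0,0,0,0],[-0.003,-0.08,0.26,0,0,0,0],[-0.003,-0.095,0.26,0,0,0,0],[-0.003,-0.11,0.26,0,0,0,0],[-0.003,-0.12,0.26,0,0,0,0],[-0.003,-0.12,0.26,0,0,0,0]]
  ]
}}

```text
time_s: 12.37
tool_pos: [0.4802, 0.3998, 0.0988]
tool_rot: [-180.0, -0.3, -151.8]
force: [0.3, 0.9, 0.6]
grip_width: 0.0004
grasp_force: 0.2
```

Emit:
{"fn": "servo_tool", "kwargs": {
  "series": [
    [[0,-0.005,0,0,0,0,0],[0,-0.01,0,0,0,0,0],[0,-0.015,0,0,0,0,0],[0,-0.02,0,0,0,0,0],[0,-0.02,0,0,0,0,0]]
  ]
}}

```text
time_s: 12.78
tool_pos: [0.4824, 0.3948, 0.0984]
tool_rot: [-180.0, -0.3, -151.7]
force: [-0.7, 1.7, 1.6]
grip_width: 0.0006
grasp_force: 0.6
```

```bash
python3 -c "
from h import *
tcpbox()"
```

```text
box tcp [11.3 88.3] 98.4 F [-0.7  1.7  1.6] q [-42.  20.   1.  95.  -0.  65.  77.] t 12.7833
```

Emit:
{"fn": "servo_tool", "kwargs": {
  "series": [
    [[0,-0.005,0,0,0,0,0],[0,-0.01,0,0,0,0,0],[0,-0.01,0,0,0,0,0],[0,-0.01,0,0,0,0,0]]
  ]
}}

```text
time_s: 13.12
tool_pos: [0.4839, 0.392, 0.0983]
tool_rot: [-180.0, -0.3, -151.7]
force: [-0.1, -0.1, 0.6]
grip_width: 0.0006
grasp_force: 0.4
```

```bash
python3 -c "
from h import *
tcpbox()"
```

```text
box tcp [11.3 85.2] 98.3 F [-0.1 -0.1  0.6] q [-42.  20.   1.  95.  -0.  65.  77.] t 13.1167
```

Emit:
{"fn": "servo_tool", "kwargs": {
  "series": [
    [[0,-0.005,0,0,0,0,0],[0,-0.01,0,0,0,0,0],[0,-0.01,0,0,0,0,0],[0,-0.01,0,0,0,0,0]]
  ]
}}

```text
time_s: 13.45
tool_pos: [0.4849, 0.3901, 0.0984]
tool_rot: [180.0, -0.3, -151.7]
force: [-0.6, 3.0, 0.5]
grip_width: 0.0005
grasp_force: 1.2
```

```bash
python3 -c "
from h import *
tcpbox()"
```

```text
box tcp [11.3 82.9] 98.4 F [-0.6  3.   0.5] q [-42.  20.   1.  95.  -0.  65.  77.] t 13.45
```

Emit:
{"fn": "servo_tool", "kwargs": {
  "series": [
    [[0,-0.005,0,0,0,0,0],[0,-0.01,0,0,0,0,0],[0,-0.01,0,0,0,0,0],[0,-0.01,0,0,0,0,0]]
  ]
}}

```text
time_s: 13.78
tool_pos: [0.485, 0.3898, 0.0985]
tool_rot: [179.8, -0.3, -151.6]
force: [-3.2, 5.6, -0.5]
grip_width: 0.0008
grasp_force: 3.4
```

```bash
python3 -c "
from h import *
tcpbox()"
```

```text
box tcp [11.3 82.6] 98.5 F [-3.2  5.6 -0.5] q [-42.  20.   1.  96.  -1.  65.  78.] t 13.7833
```

The force rises to 6 N with no travel, so the bolt is against its home stop. I retreat to clear, then look.

Emit:
{"fn": "servo_tool", "kwargs": {
  "series": [
    [[0,0.03,0,0,0,0,0],[0,0.08,0,0,0,0,0],[0,0.08,-0.1,0,0,0,0],[0,0.15,-0.2,0,0,0,0],[0,0.25,-0.3,0,0,0,0],[0,0.35,-0.3,0,0,0,0],[0,0.45,-0.3,0,0,0,0],[0,0.55,-0.3,0,0,0,0],[0,0.55,-0.3,0,0,0,0],[0,0.55,-0.3,0,0,0,0],[0,0.55,-0.3,0,0,0,0],[0,0.55,-0.3,0,0,0,0]]
  ]
}}

```text
time_s: 14.78
tool_pos: [0.4102, 0.5312, 0.1882]
tool_rot: [-179.9, -0.3, -151.9]
force: [0.7, 0.1, -0.8]
grip_width: 0.0007
grasp_force: 0.0
```

```bash
python3 -c "
from h import *
import h
tcpbox()
a=cam('top')['frame'][105:305,225:425];s=cam('scene')['frame'][120:300,200:440]
im=np.hstack([cv2.resize(a,(400,400)),cv2.resize(s,(400,300))[[*range(300)]+[299]*100]]);cv2.imwrite('pics/end.png',im[:,:,::-1])
c=cam('top');m=c['frame'][200:235,275:310].max(2)<70;v,u=np.nonzero(m);u,v=275+u.mean(),200+v.mean();p=onz(c,u,v,.108)[:2];print(m.sum(),((p-h._b['T'])@h._b['R']*1e3))"
```

```text
box tcp [ 11.3 242.6] 188.2 F [ 0.7  0.1 -0.8] q [-53.  22.  -3.  82.   1.  76.  63.] t 14.7833
47 [10.59226784 66.36045274]
```

View pics/end.png

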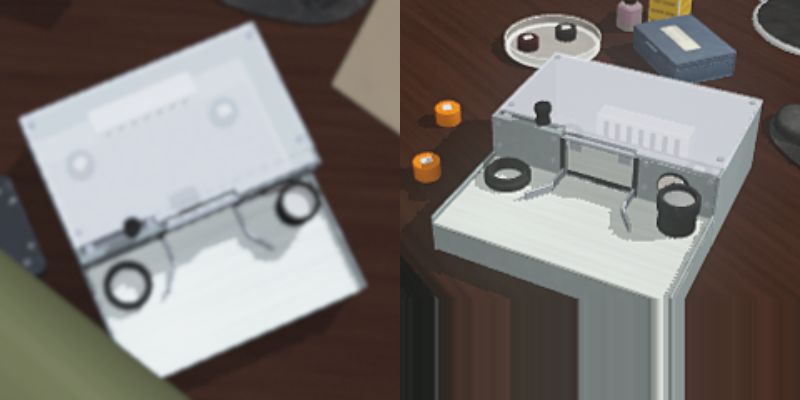

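The knob is back at y = 66 mm (crop (133,227)), the flap is shut, a new shape is visible in the box at (185,197), and the tray is clear apart from the ring and loupe. I hand in.

```bash
python3 -c "
from h import *
print(env.sign_off())"
```

```text
the job is handed in; nothing more can be done
None
```

The job is handed in at about 15 s of robot time: the mount was pushed through into the box, the flap hangs shut and the bolt is home (knob back at its start position); the ring and loupe show no visible movement, and the hand-in returned no verdict.

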